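# Check the tonometry case and return surplus drops to stock

## Task

Open the tonometry case and check it against its layout: only drop bottles belong in the row nearer you, only prisms in the row at the hinge. Pull the two old bottles in the rack's lane forward to the front stop, keeping their order, and only then stand every drop bottle found in the hinge row in the lane behind them; put everything found in the near row that is not a drop bottle into the steel tray for cleaning. Leave what is rightly packed as it stands, knock no bottle over, leave the other things on the worktop alone, and shut the case again at the end.

Things in the scene. Friction and masses are not known exactly. Their poses are not given: they have to be found in the camera images.
- case: low grey divided tray of the tonometry case, fixed, 141 (x) x 277 (y) mm; origin under its centre, x to the hinge side, y left along the rows. Floor 8 mm above the worktop, walls and 3 mm dividers end at 15 mm. 2 rows of 4 compartments, columns at y = -102, -34, 34, 102 mm, 65 mm wide. White opaque hinged cover; a card inside it shows bottles over the front row, prisms over the rear row.
- bottle_row (a point): middle of the front row (the row nearer the robot), on the compartment floor; compartments here are 72 mm deep (x). Only drop bottles belong in this row, one to a compartment. Axes as the case.
- prism_row (a point): middle of the rear row (nearer the hinge), on the compartment floor; compartments here are 58 mm deep (x). Only tonometer prisms belong in this row. Axes as the case.
- cover (a joint): angle of the case's cover, rad: 0 shut, grows as it is lifted, 1.7 at its stop, leaning slightly back. It weighs 0.3 kg and its stiff hinge (about 0.3 N m of friction) holds it wherever it is left.
- cover_bar (a point): middle of the round steel grab bar on the cover's front face: 110 mm long along the case's y, about 10 mm thick, standing 35 mm off the face; with the cover shut it is 69 mm above the worktop (cover top 93 mm). It moves with the cover on an arc about the hinge line.
- cover_hinge (a point): middle of the cover's hinge line, which runs along the case's y axis, 15 mm above the worktop at the rear edge of the tray.
- rack: aluminium stock rack fixed to the worktop, 190 (x) x 104 (y) mm, 19 mm tall; x points to its back, away from the robot. Its left lane holds drop bottles, its right lane holds flat dressing packs (leave these). The origin lies under its centre.
- lane_front (a point): front end of the bottle lane: on its floor (4 mm above the worktop), on its centre line, at the inner face of the front stop. x runs to the lane's back, y left. Lane 30 mm wide, 187 mm long, open at the back; walls and stop rise 15 mm above its floor. Bottles stand in single file: one touching the stop has its centre 12.5 mm from here, the next 25 to 27 mm behind it.
- steel_tray: shallow loose steel instrument tray, 91 (x) x 126 (y) x 16 mm, floor about 3 mm thick, flat inside about 72 x 106 mm; origin under its centre. For things that need cleaning.
- old_bottle_1: white eye-drop bottle, round, 25 mm across and 80 mm tall: body 25 mm wide up to 44 mm, collar 17 mm wide from 44 to 50 mm, then a tapering green cap 14 mm wide at its foot; 0.02 kg; origin at the centre of its underside, z up. Older stock, standing in the lane, the front one of two.
- old_bottle_2: white eye-drop bottle, round, 25 mm across and 80 mm tall: body 25 mm wide up to 44 mm, collar 17 mm wide from 44 to 50 mm, then a tapering green cap 14 mm wide at its foot; 0.02 kg; origin at the centre of its underside, z up. Older stock, standing in the lane behind old_bottle_1.
- kept_bottle_1: white eye-drop bottle, round, 25 mm across and 80 mm tall: body 25 mm wide up to 44 mm, collar 17 mm wide from 44 to 50 mm, then a tapering green cap 14 mm wide at its foot; 0.02 kg; origin at the centre of its underside, z up. Stands in a front compartment of the case, where it belongs.
- kept_bottle_2: white eye-drop bottle, round, 25 mm across and 80 mm tall: body 25 mm wide up to 44 mm, collar 17 mm wide from 44 to 50 mm, then a tapering green cap 14 mm wide at its foot; 0.02 kg; origin at the centre of its underside, z up. Stands in a front compartment of the case, where it belongs.
- kept_prism: tonometer prism, a white mushroom shape 21 mm tall standing on its narrow tip, 20 mm wide round flange on top (about the upper 6 mm); origin under the tip, z up; 12 g. Stands in a rear compartment of the case, where it belongs.
- loupe: black loupe, a short cylinder 32 mm in diameter and 20 mm tall; origin at the centre of its underside. If present, it stands in a front compartment, where it does not belong.
- stray_prism: tonometer prism, a white mushroom shape 21 mm tall standing on its narrow tip, 20 mm wide round flange on top (about the upper 6 mm); origin under the tip, z up; 12 g. If present, it stands in a front compartment, where it does not belong.
- spare_lens_case: bystander: contact lens case with two screw caps, 36 x 72 x 18 mm, to the right of the rack; origin under its centre.
- penlight_a: bystander: black penlight, 17 x 114 x 19 mm, lying to the right of the rack; origin under its centre.
- marker_a: bystander: marker pen, 17 x 135 x 16 mm, lying to the left of the case; origin under its centre.
- new_bottle_1: white eye-drop bottle, round, 25 mm across and 80 mm tall: body 25 mm wide up to 44 mm, collar 17 mm wide from 44 to 50 mm, then a tapering green cap 14 mm wide at its foot; 0.02 kg; origin at the centre of its underside, z up. Newer stock. If present, it stands in a rear compartment of the case, where it does not belong.
- new_bottle_2: white eye-drop bottle, round, 25 mm across and 80 mm tall: body 25 mm wide up to 44 mm, collar 17 mm wide from 44 to 50 mm, then a tapering green cap 14 mm wide at its foot; 0.02 kg; origin at the centre of its underside, z up. Newer stock. If present, it stands in a rear compartment of the case, where it does not belong.
- new_bottle_3: white eye-drop bottle, round, 25 mm across and 80 mm tall: body 25 mm wide up to 44 mm, collar 17 mm wide from 44 to 50 mm, then a tapering green cap 14 mm wide at its foot; 0.02 kg; origin at the centre of its underside, z up. Newer stock. If present, it stands in a rear compartment of the case, where it does not belong.

How it is judged:
By the outcome, as a careful person would: the job done as asked, in the order asked, and still so for the second after the job is handed in, with the robot touching nothing.
Of new_bottle_1, new_bottle_2, new_bottle_3 only 1 to 3 are there at a start; the rules pass over those that are not, and their reading is None.
Of loupe, stray_prism only 1 to 2 are there at a start; the rules pass over those that are not, and their reading is None.
At some moment in a run one of steel_tray may be knocked a few centimetres aside while the robot is not near it.
It also fails if it takes over 210 s, if anything falls off the work surface, if the arm or the gripper's body presses on something with over 40 N, if the wrist force passes 120 N, or if a joint passes its speed limit or range.

## Robot

A 6-joint arm with a two-finger parallel gripper is mounted at the origin on a cart in front of the work surface, level with it; the furniture and walls round the work are solid. World frame = base frame: x ahead of the robot, y to its left, z up, the work surface at z = 0. Lengths are in m, angles in degrees, forces in N, time in s.
With the tool pointing down it reaches from about 0.325 to 0.85 m from the base axis. Payload 15.5 kg.
Tool frame: the origin (TCP) lies midway between the tips of the shut fingers; the grasp point (between the pads) lies 19 mm behind it; z points along the fingers, y is the line along which they close (so a half turn about z gives the same grasp; the last joint's range is limited). The gripper opens to 91 mm and grips with 3 to 60 N. Pads are 32 mm wide; open, the fingers measure 118 mm over their backs; the gripper's body (76 mm by 178 mm) begins 60 mm behind the grasp point.
Start: joints at [59.502, 28.281, 77.091, -0, 74.628, -5.472], TCP at [0.264, 0.566, 0.214] pointing down, gripper open.
Joint ranges: [-166.48, 166.48], [-47.26, 123.95], [12.59, 153.08], [-70.14, 250.14], [6.76, 159.57], [-176.63, 176.63]. Speed limits (degrees/s): [108.29, 108.29, 147.25, 172.46, 172.46, 172.46].

## Interface

Orientations are given as [roll, pitch, yaw] about the fixed x, y, z axes, in that order (R = Rz(yaw) Ry(pitch) Rx(roll)).
In Python, from rig import get_state, imaging, job gives the robot as it stands.
- The arm moves only by the tool move_arm, never from a script. Its argument "plan" is a list of rows, each a list of 6 numbers: the shift along the tool's x, y, z each as a share of 200 mm, from -1 to 1, then the turn, a rotation vector about the tool's x, y, z each as a share of 180 degrees, from -1 to 1. A call has 1 to 10 rows; each row shifts and turns the commanded pose from where the row before left it, along the tool's axes as they then stand; what a row does not reach is not made up. A row lasts 1/12 s, in which the tool goes at most 41.7 mm and 7.16 degrees, less where a joint would pass 70% of its speed; a pose out of reach is approached as far as the arm can. A call with a number of a shift or a turn outside -1 to 1 is refused whole. A call with a gripper value outside its range is refused whole. "hand" is the opening, from 0 (shut) to 1 (fully open), set as the call begins (left out, the last holds). The fingers move at their own pace and stop on an object; the grip force is fixed at half the most. Time passes only in rows, so rows that do not move let the fingers close. It gives the time, the measured TCP pose, the force, the opening and the grip force at its end, in the units of the state.
- get_state(): the state, without advancing time (a new reading comes with each control period).
- imaging.grab_frame(name): name is "side" or "top"; returns (picture, depth): 400x640x3 uint8, red, green, blue; 400x640 float32, m along the optical axis (not along the pixel's ray), 0 where there is no reading.
- imaging.calibration(name): a dict with "fx", "fy", "cx", "cy" (pixels), "dist" ([k1, k2, p1, p2, k3] as OpenCV has them; the pictures are not rectified), "cam_to_world" (4x4, takes a point from camera to world coordinates). Camera axes: x right, y up, looking along -z (the intrinsics and any distortion apply to the point x, -y, -z); pixel columns grow to the right and rows downward; lengths in m; the calibration is good to about 2 mm. A picture is of the moment at which its call begins. calibration takes no time and is no camera call.
- job.sign_off(): hands the job in; it is judged then, once.
The state is a dict: "t": time; "qpos": joint angles; "joint_velocities": joint speeds; "effort": joint torques, N m; "ee_pos": TCP position; "tool_rot": TCP orientation; "wrist_force": force on the tool from outside, world axes, zero at the start; "torque": the same for the moment, N m; "gripper_width": finger opening in m; "grip_force": force on a finger pad.
Only numpy, scipy, OpenCV 4.12 (cv2) and the standard library are available. Lean on these libraries where they do the work, as an engineer would, in place of code of your own. Each camera call takes 0.05 s, during which the arm holds its last target. There are 200 camera calls.

## Working session

There is one attempt and no reset: what is moved stays moved. The work goes in short steps, Python scripts to look and compute and a tool call to move; the robot and the scene stay as the last step left them, time stands still between calls to the robot, and variables do not carry over. Pictures are saved under pics/ and viewed, at most 14 in all, crops included, and the job is handed in when it is done.

Besides the shell and the picture viewer there is one more tool, called in YAML: its name, and indented under it one key for each argument. move_arm: Moves the arm, as the interface text tells. Its arguments: {"type":"object","properties":{"plan":{"type":"array"},"hand":{"type":"number"}},"required":["plan"]}

```bash
ls; mkdir -p pics
cat > h.py <<'E'
import numpy as np, cv2
from rig import get_state, imaging, job
def grab(n):
    p,d=imaging.grab_frame(n); return p,d,imaging.calibration(n)
def ray(c,uv):
    K=np.array([[c['fx'],0,c['cx']],[0,c['fy'],c['cy']],[0,0,1.]])
    u=cv2.undistortPoints(np.array(uv,float).reshape(-1,1,2),K,np.array(c['dist'],float)).reshape(-1,2)
    T=np.array(c['cam_to_world']); d=np.c_[u[:,0],-u[:,1],-np.ones(len(u))]
    return T[:3,3],d@T[:3,:3].T
def plane(c,uv,z):
    o,d=ray(c,uv); return o+d*((z-o[2])/d[:,2])[:,None]
def cloud(c,d):
    v,u=np.nonzero(d>0); o,r=ray(c,np.c_[u,v]); P=np.full(d.shape+(3,),np.nan); P[v,u]=o+r*d[v,u][:,None]; return P
def save(n,p): cv2.imwrite('pics/'+n,p[:,:,::-1])
E
python3 - <<'E'
from h import *
s=get_state(); print(s)
for n in('top','side'):
    p,d,c=grab(n); save(n+'0.png',p); np.savez(n+'0.npz',p=p,d=d); print(n,np.round(c['cam_to_world'],3).tolist(),c['fx'],c['dist'])
E
```

```text
pics
{'t': 0.0, 'qpos': array([ 5.95009194e+01,  2.83154110e+01,  7.71279890e+01,  5.47363007e-04,
        7.46275979e+01, -5.47210040e+00]), 'joint_velocities': array([-0.02781277,  0.03376081,  0.01530183,  0.05463468, -0.0540437 ,
        0.01726152]), 'effort': array([ 2.26184151e-03, -8.78805971e+01, -3.81856120e+01,  7.09665008e-02,
        5.32399246e-02,  2.15064966e-05]), 'ee_pos': array([0.26420505, 0.56598677, 0.21332747]), 'tool_rot': array([-1.79929376e+02, -7.29562028e-03,  1.54972870e+02]), 'wrist_force': array([-0.39870723, -0.12604381,  0.12908663]), 'torque': array([-0.07306347, -0.0320183 ,  0.00020247]), 'grip_force': 0.0, 'gripper_width': 0.09121164309357731}
top [[0.459, 0.851, -0.254, 0.084], [-0.888, 0.441, -0.128, -0.196], [0.004, 0.285, 0.959, 1.66], [0.0, 0.0, 0.0, 1.0]] 419.90620594862753 [-0.05958108  0.          0.          0.          0.        ]
side [[-0.976, -0.127, 0.174, 0.783], [0.216, -0.565, 0.796, 1.298], [-0.003, 0.815, 0.579, 1.028], [0.0, 0.0, 0.0, 1.0]] 492.30009081145084 [0.03302215 0.         0.         0.         0.        ]
```

View pics/top0.png

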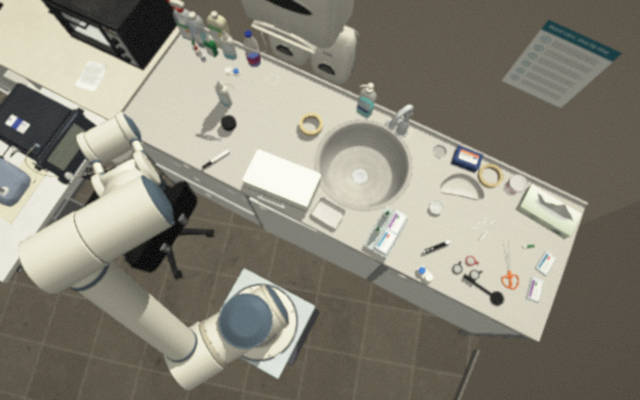

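View pics/side0.png

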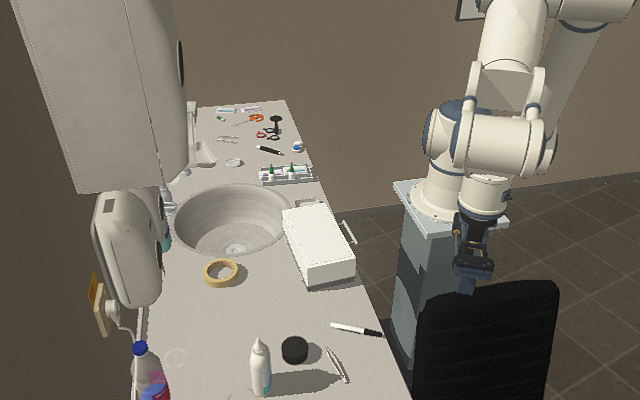

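The top view shows the case's white cover at about (281,180), the steel tray at (327,213), and the rack at (388,230) with its bottles on the left. In the side view the case is at (320,245), the rack at (287,174), and the grab bar at (348,232).

Run:
```python
from h import *
for n in('top','side'):
    f=np.load(n+'0.npz');p,d=f['p'],f['d'];c=imaging.calibration(n);P=cloud(c,d)
    # depth map -> high things
    z=P[...,2]; m=((abs(z-.093)<.008)&(P[...,0]>.2)&(P[...,0]<.8)&(abs(P[...,1])<.6)&(p.min(2)>170)).astype(np.uint8)
    cs,_=cv2.findContours(m,0,1); k=max(cs,key=cv2.contourArea)
    W=plane(c,k.reshape(-1,2),.093)[:,:2].astype(np.float32); r=cv2.minAreaRect(W); print(n,'cover',r,cv2.boxPoints(r).round(3).tolist())
    u=[(380,228),(388,232),(327,213),(436,210)] if n=='top' else [(287,174)]
    print(P[[b for a,b in u],[a for a,b in u]].round(3).tolist(), np.nanmedian(z[(P[...,0]>.3)&(P[...,0]<.7)&(abs(z)<.02)]))
t=np.load('top0.npz')['p'];s=np.load('side0.npz')['p']
a=cv2.resize(t[150:270,230:450],None,fx=3.6,fy=3.6,interpolation=cv2.INTER_CUBIC)[:,:792]
b=cv2.resize(s[150:290,220:380],None,fx=3.6,fy=3.6,interpolation=cv2.INTER_CUBIC)
save('topc.png',a);save('sidec.png',b)
```

```text
top cover ((0.5265916585922241, 0.1837584376335144), (0.1483682245016098, 0.2793240249156952), 4.558347702026367) [[0.44200000166893005, 0.31700000166893005], [0.46399998664855957, 0.039000000804662704], [0.6119999885559082, 0.05000000074505806], [0.5889999866485596, 0.32899999618530273]]
[[0.543, -0.253, 0.002], [0.537, -0.288, 0.023], [0.5, -0.034, 0.006], [0.721, -0.428, -0.005]] 0.0007969434353044536
side cover ((0.5252611041069031, 0.18699702620506287), (0.14679934084415436, 0.2792525887489319), 4.3568644523620605) [[0.4410000145435333, 0.32100000977516174], [0.46299999952316284, 0.041999999433755875], [0.609000027179718, 0.05299999937415123], [0.5879999995231628, 0.3319999873638153]]
[[0.533, -0.273, 0.014]] 0.0005637684296877499
```

View pics/topc.png

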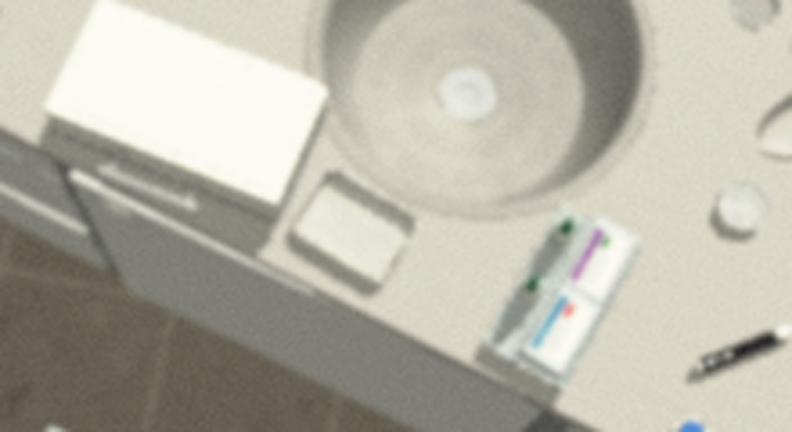

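View pics/sidec.png

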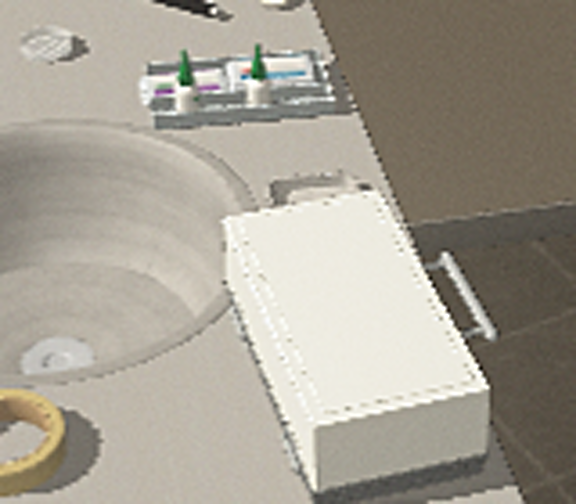

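The crops show the bar running from about (259,197) to (284,207) in the top view. The tray is empty at (327,215), and two green caps stand in the rack's left lane. Next I'll measure the bar, caps, rack and tray.

```bash
cat >> h.py <<'E'
def tri(a,b):
    (o1,d1),(o2,d2)=a,b; d1=d1[0]/np.linalg.norm(d1[0]); d2=d2[0]/np.linalg.norm(d2[0])
    A=np.c_[d1,-d2]; s=np.linalg.lstsq(A,o2-o1,rcond=None)[0]; p,q=o1+d1*s[0],o2+d2*s[1]; return (p+q)/2,np.linalg.norm(p-q)
def blobs(m,amin=4):
    n,l,st,ce=cv2.connectedComponentsWithStats(m.astype(np.uint8)); return [(ce[i],st[i,4]) for i in range(1,n) if st[i,4]>=amin]
def green(p):
    p=p.astype(int); return (p[...,1]>p[...,0]+18)&(p[...,1]>p[...,2]+10)
E
python3 - <<'E'
from h import *
ct,cs=imaging.calibration('top'),imaging.calibration('side')
ft,fs=np.load('top0.npz'),np.load('side0.npz')
P=cloud(ct,ft['d']);Q=cloud(cs,fs['d'])
def reg(P,a,b,c,d): return (P[...,0]>a)&(P[...,0]<b)&(P[...,1]>c)&(P[...,1]<d)
bt=blobs(green(ft['p'])&reg(P,.35,.75,-.4,-.15)); bs=blobs(green(fs['p'])&reg(Q,.35,.75,-.4,-.15))
print(bt,bs)
for a,_ in bt:
  for b,_ in bs: print(tri(ray(ct,[a]),ray(cs,[b])))
for e,f in(((259.2,196.7),(343,221)),((284.2,207),(356,243))): print('bar',plane(ct,[e],.069).round(4),plane(cs,[f],.069).round(4))
for n,X,c in(('t',P,ct),('s',Q,cs)):
    for nm,r,zr in(('rack',(.35,.75,-.42,-.15),(.011,.03)),('tray',(.35,.6,-.14,.06),(.007,.025))):
        m=(reg(X,*r)&(X[...,2]>zr[0])&(X[...,2]<zr[1])).astype(np.uint8)
        k=max(cv2.findContours(m,0,1)[0],key=cv2.contourArea); W=X[...,:2][cv2.drawContours(m*0,[k],-1,1,-1)*m>0].astype(np.float32)
        print(n,nm,len(W),cv2.minAreaRect(W))
E
```

```text
[(array([387.28571429, 212.07142857]), np.int32(14)), (array([397.75, 217.25]), np.int32(4)), (array([377.61538462, 228.53846154]), np.int32(13))] [(array([291.15384615, 167.92307692]), np.int32(26)), (array([270.86666667, 169.23333333]), np.int32(30)), (array([265.16666667, 173.33333333]), np.int32(6))]
(array([ 0.55675814, -0.2362929 ,  0.08062436]), np.float64(0.0722121667776373))
(array([ 0.59790357, -0.24917446,  0.05940566]), np.float64(0.0027223656130883575))
(array([ 0.61238443, -0.25219867,  0.03878873]), np.float64(0.012885856040390676))
(array([ 0.55648449, -0.27950003,  0.05781778]), np.float64(0.0874097684621557))
(array([ 0.59887482, -0.29414965,  0.03464426]), np.float64(0.016323402680875166))
(array([ 0.6138059 , -0.29803584,  0.01289201]), np.float64(0.00047644226318837543))
(array([ 0.5214235 , -0.24374121,  0.05756785]), np.float64(0.0004496383021256297))
(array([ 0.56188638, -0.25437338,  0.04008988]), np.float64(0.0711725618249733))
(array([ 0.57586694, -0.25689267,  0.02004353]), np.float64(0.08798426630536547))
bar [[0.4195 0.2288 0.069 ]] [[0.4227 0.1224 0.069 ]]
bar [[0.4279 0.1203 0.069 ]] [[0.4133 0.2334 0.069 ]]
t rack 562 ((0.538521945476532, -0.2772974669933319), (0.10284750163555145, 0.19680438935756683), 89.54105377197266)
t tray 69 ((0.4982086420059204, -0.0005004145205020905), (0.11539798229932785, 0.06907529383897781), 26.92744255065918)
s rack 558 ((0.5378328561782837, -0.27782702445983887), (0.11999450623989105, 0.19537900388240814), 86.18453979492188)
s tray 83 ((0.4982856810092926, -0.08614464104175568), (0.09343820810317993, 0.047399621456861496), 4.2295355796813965)
```

Add to h.py:
```python
from scipy.spatial.transform import Rotation as Ro
def go(x,y,z,rpy=None,step=.17,s=None):
    """print rows: turn first, then shift (in turned tool axes) to reach the pose"""
    s=s or get_state(); R0=Ro.from_euler('xyz',s['tool_rot'],degrees=True)
    R1=R0 if rpy is None else Ro.from_euler('xyz',rpy,degrees=True)
    rv=(R0.inv()*R1).as_rotvec()/np.pi; n=int(np.ceil(np.linalg.norm(rv)*180/6.6))
    if n and rpy is not None: print('turn rows',n,(rv/n).round(4).tolist())
    d=R1.inv().apply(np.array([x,y,z])-s['ee_pos'])/.2; m=max(1,int(np.ceil(np.linalg.norm(d)/step)))
    print('shift rows',m,(d/m).round(4).tolist(),'total',d.round(4).tolist())
```

```text
(no output)
```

move_arm:
  plan:
    - [0,0,0,0,0,0.0373]
    - [0,0,0,0,0,0.0373]
    - [0,0,0,0,0,0.0373]
    - [0,0,0,0,0,0.0373]
    - [0,0,0,0,0,0.0373]
    - [0,0,0,0,0,0.0373]
    - [0,0,0,0,0,0.0373]
    - [0,0,0,0,0,0.0373]
    - [0,0,0,0,0,0.0373]
  hand: 0.37

```text
t: 0.85
ee_pos: [0.2643, 0.5661, 0.2136]
tool_rot: [-180.0, 0.0, 94.2]
wrist_force: [-1.0, 0.6, 0.5]
gripper_width: 0.0351
grip_force: 0.0
```

move_arm:
  plan:
    - [-0.167,0.0525,0.025,0,0,0]
    - [-0.167,0.0525,0.025,0,0,0]
    - [-0.167,0.0525,0.025,0,0,0]
    - [-0.167,0.0525,0.025,0,0,0]
    - [-0.167,0.0525,0.025,0,0,0]
    - [-0.167,0.0525,0.025,0,0,0]

```text
t: 1.35
ee_pos: [0.3432, 0.3699, 0.1836]
tool_rot: [-180.0, 0.0, 94.6]
wrist_force: [1.3, 0.3, 0.1]
gripper_width: 0.0336
grip_force: 0.0
```

move_arm:
  plan:
    - [-0.167,0.0525,0.025,0,0,0]
    - [-0.167,0.0525,0.025,0,0,0]
    - [-0.167,0.0525,0.025,0,0,0]
    - [-0.167,0.0525,0.025,0,0,0]
    - [-0.167,0.0525,0.025,0,0,0]
    - [-0.167,0.0525,0.025,0,0,0]
    - [0,0,0,0,0,0]

```text
t: 1.93
ee_pos: [0.4232, 0.1723, 0.1531]
tool_rot: [-180.0, 0.1, 94.3]
wrist_force: [-0.1, 0.8, -0.6]
gripper_width: 0.0339
grip_force: 0.0
```

move_arm:
  plan:
    - [0,-0.003,0.103,0,0,0]
    - [0,0,0.103,0,0,0]
    - [0,0,0.103,0,0,0]
    - [0,0,0.103,0,0,0]
    - [0,0,0.103,0,0,0]
    - [0,0,0,0,0,0]

```text
t: 2.43
ee_pos: [0.4194, 0.1764, 0.0483]
tool_rot: [-179.7, 0.0, 94.5]
wrist_force: [-0.7, -0.4, 0.7]
gripper_width: 0.0334
grip_force: 0.0
```

move_arm:
  plan:
    - [0,0,0,0,0,0]
    - [0,0,0,0,0,0]
    - [0,0,0,0,0,0]
    - [0,0,0,0,0,0]
    - [0,0,0,0,0,0]
  hand: 0

```text
t: 2.85
ee_pos: [0.4191, 0.1766, 0.0517]
tool_rot: [-179.8, 0.0, 94.5]
wrist_force: [-11.5, 1.7, 10.0]
gripper_width: 0.01
grip_force: 30.0
```

Run:
```python
import numpy as np
# arc, bar rel. hinge (case x, z); tool y=case x, z down
v=np.array([-.178,.054]); n=27; p=v
out=[]
for i in range(1,n+1):
    a=1.68*i/n; q=np.array([v[0]*np.cos(a)+v[1]*np.sin(a),-v[0]*np.sin(a)+v[1]*np.cos(a)])
    out.append([0,round((q-p)[0]/.2,3),round(-(q-p)[1]/.2,3)]); p=q
print(*out,sep='\n')
```

```text
[0, np.float64(0.019), np.float64(-0.055)]
[0, np.float64(0.022), np.float64(-0.054)]
[0, np.float64(0.025), np.float64(-0.052)]
[0, np.float64(0.028), np.float64(-0.05)]
[0, np.float64(0.031), np.float64(-0.049)]
[0, np.float64(0.034), np.float64(-0.047)]
[0, np.float64(0.037), np.float64(-0.044)]
[0, np.float64(0.04), np.float64(-0.042)]
[0, np.float64(0.042), np.float64(-0.039)]
[0, np.float64(0.045), np.float64(-0.037)]
[0, np.float64(0.047), np.float64(-0.034)]
[0, np.float64(0.049), np.float64(-0.031)]
[0, np.float64(0.051), np.float64(-0.028)]
[0, np.float64(0.052), np.float64(-0.024)]
[0, np.float64(0.054), np.float64(-0.021)]
[0, np.float64(0.055), np.float64(-0.018)]
[0, np.float64(0.056), np.float64(-0.014)]
[0, np.float64(0.057), np.float64(-0.011)]
[0, np.float64(0.057), np.float64(-0.007)]
[0, np.float64(0.058), np.float64(-0.004)]
[0, np.float64(0.058), np.float64(-0.0)]
[0, np.float64(0.058), np.float64(0.004)]
[0, np.float64(0.057), np.float64(0.007)]
[0, np.float64(0.057), np.float64(0.011)]
[0, np.float64(0.056), np.float64(0.014)]
[0, np.float64(0.055), np.float64(0.018)]
[0, np.float64(0.054), np.float64(0.021)]
```

move_arm:
  plan:
    - [0,0.019,-0.055,0,0,0]
    - [0,0.022,-0.054,0,0,0]
    - [0,0.025,-0.052,0,0,0]
    - [0,0.028,-0.05,0,0,0]
    - [0,0.031,-0.049,0,0,0]
    - [0,0.034,-0.047,0,0,0]
    - [0,0.037,-0.044,0,0,0]
    - [0,0.04,-0.042,0,0,0]
    - [0,0.042,-0.039,0,0,0]

```text
t: 3.6
ee_pos: [0.4718, 0.1809, 0.1384]
tool_rot: [-179.5, 0.0, 94.6]
wrist_force: [-23.1, 1.2, 19.4]
gripper_width: 0.0103
grip_force: 30.0
```

move_arm:
  plan:
    - [0,0.045,-0.037,0,0,0]
    - [0,0.047,-0.034,0,0,0]
    - [0,0.049,-0.031,0,0,0]
    - [0,0.051,-0.028,0,0,0]
    - [0,0.052,-0.024,0,0,0]
    - [0,0.054,-0.021,0,0,0]
    - [0,0.055,-0.018,0,0,0]
    - [0,0.056,-0.014,0,0,0]
    - [0,0.057,-0.011,0,0,0]

```text
t: 4.35
ee_pos: [0.5695, 0.1889, 0.1827]
tool_rot: [180.0, -0.0, 94.6]
wrist_force: [-4.1, 1.3, 4.3]
gripper_width: 0.0099
grip_force: 30.0
```

move_arm:
  plan:
    - [0,0.057,-0.007,0,0,0]
    - [0,0.058,-0.004,0,0,0]
    - [0,0.058,0,0,0,0]
    - [0,0.058,0.004,0,0,0]
    - [0,0.057,0.007,0,0,0]
    - [0,0.057,0.011,0,0,0]
    - [0,0.056,0.014,0,0,0]
    - [0,0.055,0.018,0,0,0]
    - [0,0.054,0.021,0,0,0]
    - [0,0,0,0,0,0]

```text
t: 5.18
ee_pos: [0.6727, 0.1968, 0.1688]
tool_rot: [179.9, -0.0, 94.5]
wrist_force: [2.4, 0.9, 1.3]
gripper_width: 0.0104
grip_force: 30.0
```

move_arm:
  plan:
    - [0,0,0,0,0,0]
    - [0,0,0,0,0,0]
    - [0,0,0,0,0,0]
    - [0,0,-0.05,0,0,0]
    - [0,0,-0.1,0,0,0]
    - [0,0,-0.15,0,0,0]
    - [0,0,-0.15,0,0,0]
    - [0,0,-0.05,0,0,0]
  hand: 0.37

```text
t: 5.85
ee_pos: [0.6723, 0.1969, 0.274]
tool_rot: [179.6, -0.0, 94.6]
wrist_force: [1.0, -0.1, 0.5]
gripper_width: 0.0342
grip_force: 0.0
```

move_arm:
  plan:
    - [-0.166,-0.08,0,0,0,0]
    - [-0.166,-0.08,0,0,0,0]
    - [-0.166,-0.08,0,0,0,0]
    - [-0.166,-0.08,0,0,0,0]
    - [-0.166,-0.08,0,0,0,0]
    - [-0.166,-0.08,0,0,0,0]
    - [-0.166,-0.08,0,0,0,0]

```text
t: 6.43
ee_pos: [0.5768, -0.0453, 0.2689]
tool_rot: [180.0, 0.0, 94.6]
wrist_force: [0.8, -0.9, -0.9]
gripper_width: 0.0337
grip_force: 0.0
```

move_arm:
  plan:
    - [-0.166,-0.08,0,0,0,0]
    - [-0.166,-0.08,0,0,0,0]
    - [-0.166,-0.08,0,0,0,0]
    - [-0.166,-0.08,0,0,0,0]
    - [-0.166,-0.08,0,0,0,0]
    - [-0.166,-0.08,0,0,0,0]

```text
t: 6.93
ee_pos: [0.4969, -0.2514, 0.2689]
tool_rot: [180.0, 0.0, 94.6]
wrist_force: [0.9, -1.1, 0.1]
gripper_width: 0.0336
grip_force: 0.0
```

move_arm:
  plan:
    - [0,0,0,0,0,0.0361]
    - [0,0,0,0,0,0.0361]
    - [0,0,0,0,0,0.0361]
    - [0,0,0,0,0,0.0361]
    - [0,0,0,0,0,0.0361]
    - [0,0,0,0,0,0.0361]
    - [0,0,0,0,0,0.0361]
    - [0,0,0,0,0,0.0361]

```text
t: 7.6
ee_pos: [0.4978, -0.2499, 0.2687]
tool_rot: [180.0, -0.0, 42.2]
wrist_force: [0.6, -0.2, 0.5]
gripper_width: 0.0337
grip_force: 0.0
```

move_arm:
  plan:
    - [0,0,0,0,0,0.0361]
    - [0,0,0,0,0,0.0361]
    - [0,0,0,0,0,0.0361]
    - [0,0,0,0,0,0.0361]
    - [0,0,0,0,0,0.0361]
    - [0,0,0,0,0,0.0361]
    - [0,0,0,0,0,0.0361]
    - [0,0,0,0,0,0]

```text
t: 8.27
ee_pos: [0.4978, -0.2499, 0.2687]
tool_rot: [180.0, -0.0, -3.3]
wrist_force: [0.3, -0.3, -0.3]
gripper_width: 0.0337
grip_force: 0.0
```

Run:
```python
from h import *
t,d,c=grab('top');np.savez('top1.npz',p=t,d=d)
s,d,c=grab('side');np.savez('side1.npz',p=s,d=d)
a=cv2.resize(t[140:280,220:400],None,fx=4.2,fy=4.2,interpolation=cv2.INTER_CUBIC)
b=cv2.resize(s[140:300,200:400],None,fx=3.7,fy=3.7,interpolation=cv2.INTER_CUBIC)
save('top1c.png',a);save('side1c.png',b)
```

```text
(no output)
```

View pics/top1c.png

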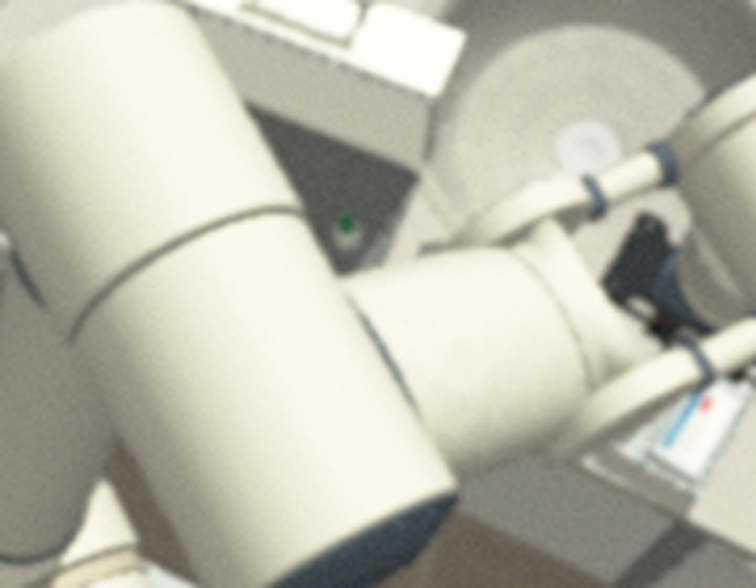

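View pics/side1c.png

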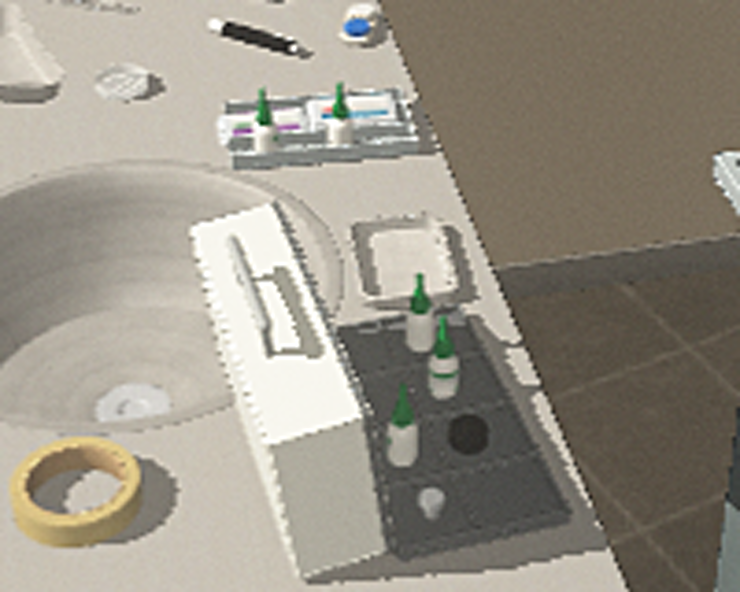

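The side view shows the cover open. In the case there are bottles at crop pixels (420,320), (443,365) and (403,435), a black loupe at (468,433) and a prism at (432,503). The cover may hide part of the hinge row, and the arm blocks the top view, so I'll compute positions and then take a clear top view.

Run:
```python
from h import *
c=imaging.calibration('side'); t=np.load('side1.npz')
o=np.array([.526,.185]);a=np.radians(4.5)
def loc(w): 
    d=np.atleast_2d(w)[:,:2]-o; return np.c_[d@[np.cos(a),np.sin(a)],d@[-np.sin(a),np.cos(a)]].round(4)
f=lambda l:[(200+u/3.7,140+v/3.7) for u,v in l]
print('bottle bases',loc(plane(c,f([(420,350),(444,397),(402,465)]),.008)))
print('cap tops',loc(plane(c,f([(420,275),(443,318),(403,388)]),.086)))
print('loupe top',loc(plane(c,f([(468,430)]),.026)),'prism top',loc(plane(c,f([(432,495)]),.027)))
c2=imaging.calibration('top')
print('top bottle cap',loc(plane(c2,[(220+347/4.2,140+222/4.2)],.075)))
```

```text
bottle bases [[-0.0209 -0.0881]
 [-0.0219 -0.0225]
 [ 0.0361  0.0469]]
cap tops [[-0.0226 -0.0937]
 [-0.0235 -0.0319]
 [ 0.0336  0.0428]]
loupe top [[-0.0217  0.0416]] prism top [[0.0292 0.1056]]
top bottle cap [[-0.0227 -0.1013]]
```

Run:
```python
from h import *
cs,ct=imaging.calibration('side'),imaging.calibration('top')
f=lambda l:[(200+u/3.7,140+v/3.7) for u,v in l]
g=lambda l:[(230+u/3.6,150+v/3.6) for u,v in l]
print('side base L edge',plane(cs,f([(233,167),(437,153)]),0).round(4).tolist())
print('top L edge top',plane(ct,g([(561,206),(478,349)]),.019).round(4).tolist())
print('top R edge',plane(ct,g([(640,240),(562,380)]),.019).round(4).tolist())
# rack yaw by line fit of tall rack points
X=cloud(ct,np.load('top0.npz')['d']); Y=cloud(cs,np.load('side1.npz')['d'])
for P in(X,Y):
    m=(P[...,0]>.43)&(P[...,0]<.65)&(P[...,1]>-.36)&(P[...,1]<-.19)&(P[...,2]>.012)
    W=P[m][:,:2]; xs=np.arange(.46,.62,.01); L=[(x,W[abs(W[:,0]-x)<.006][:,1].max(),W[abs(W[:,0]-x)<.006][:,1].min()) for x in xs if (abs(W[:,0]-x)<.006).sum()>4]
    L=np.array(L); print(np.degrees(np.arctan(np.polyfit(L[:,0],L[:,1],1)[0])),np.degrees(np.arctan(np.polyfit(L[:,0],L[:,2],1)[0])),W[:,0].min(),W[:,0].max(), L[:,1].mean(),L[:,2].mean())
p=np.load('side1.npz')['p']; b=blobs(green(p)&(Y[...,1]<-.15)&(Y[...,0]<.75)); print([(x[0],x[1],plane(cs,[x[0]],.066).round(4)) for x in b])
```

```text
side base L edge [[0.6311, -0.2383, 0.0], [0.4237, -0.218, 0.0]]
top L edge top [[0.6281, -0.2371, 0.019], [0.4375, -0.2243, 0.019]]
top R edge [[0.6331, -0.333, 0.019], [0.4488, -0.3211, 0.019]]
-3.8685584625888616 -3.5671367648698227 0.4398060621737814 0.6431388827345188 -0.226501543153159 -0.3294732269160096
-12.039871919081559 -5.367640812090541 0.43016242644543295 0.634409045980858 -0.19927085315805854 -0.33384834094762306
[(array([291.34615385, 167.61538462]), np.int32(26), array([[ 0.5224, -0.2321,  0.066 ]])), (array([270.61538462, 169.61538462]), np.int32(26), array([[ 0.5993, -0.2352,  0.066 ]])), (array([265.2, 173.2]), np.int32(5), array([[ 0.6222, -0.2152,  0.066 ]]))]
```

move_arm:
  plan:
    - [0.116,-0.038,0,0,0,0.004]
    - [0,0,0.17,0,0,0]
    - [0,0,0.17,0,0,0]
    - [0,0,0.17,0,0,0]
    - [0,0,0.17,0,0,0]
    - [0,0,0.15,0,0,0]
    - [0,0,0.15,0,0,0]
    - [0,0,0.12,0,0,0]
    - [0,0,0.1,0,0,0]
    - [0,0,0.01,0,0,0]
  hand: 0.46

```text
t: 9.2
ee_pos: [0.5199, -0.2427, 0.0231]
tool_rot: [-179.9, 0.2, -3.4]
wrist_force: [-0.7, 0.6, -0.4]
gripper_width: 0.0421
grip_force: 0.0
```

move_arm:
  plan:
    - [0,0,0,0,0,0]
    - [0,0,0,0,0,0]
    - [0,0,0,0,0,0]
    - [0,0,0,0,0,0]
  hand: 0.15

```text
t: 9.53
ee_pos: [0.5224, -0.2442, 0.0275]
tool_rot: [179.9, -0.1, -3.6]
wrist_force: [1.1, -0.9, 3.3]
gripper_width: 0.0233
grip_force: 30.0
```

move_arm:
  plan:
    - [0,0,-0.01,0,0,0]
    - [-0.05,0,0,0,0,0]
    - [-0.075,0,0,0,0,0]
    - [-0.075,0,0,0,0,0]
    - [-0.06,0,0,0,0,0]
    - [-0.02,0,0.005,0,0,0]
    - [0,0,0,0,0,0]
    - [0,0,0,0,0,0]

```text
t: 10.2
ee_pos: [0.4653, -0.2401, 0.0275]
tool_rot: [-180.0, 0.0, -3.7]
wrist_force: [-3.3, 1.8, 8.2]
gripper_width: 0.0233
grip_force: 30.0
```

move_arm:
  plan:
    - [-0.01,0,0,0,0,0]
    - [-0.01,0,0,0,0,0]
    - [0,0,0,0,0,0]
    - [0,0,0,0,0,0]

```text
t: 10.53
ee_pos: [0.4624, -0.2402, 0.0275]
tool_rot: [180.0, -0.1, -3.6]
wrist_force: [0.3, 1.1, 7.0]
gripper_width: 0.0232
grip_force: 30.0
```

move_arm:
  plan:
    - [-0.008,0,0,0,0,0]
    - [0,0,0,0,0,0]
    - [0,0,0,0,0,0]

```text
t: 10.78
ee_pos: [0.4613, -0.2402, 0.0277]
tool_rot: [179.9, -0.1, -3.6]
wrist_force: [3.4, 2.2, 8.1]
gripper_width: 0.0231
grip_force: 30.0
```

move_arm:
  plan:
    - [-0.008,0,0,0,0,0]
    - [0,0,0,0,0,0]
    - [0,0,0,0,0,0]

```text
t: 11.03
ee_pos: [0.4603, -0.2403, 0.0278]
tool_rot: [179.9, -0.2, -3.7]
wrist_force: [5.2, 2.6, 8.8]
gripper_width: 0.0233
grip_force: 30.0
```

move_arm:
  plan:
    - [-0.008,0,0,0,0,0]
    - [0,0,0,0,0,0]
    - [0,0,0,0,0,0]

```text
t: 11.28
ee_pos: [0.4595, -0.2404, 0.028]
tool_rot: [179.9, -0.3, -3.7]
wrist_force: [11.1, 4.7, 8.0]
gripper_width: 0.0229
grip_force: 30.0
```

move_arm:
  plan:
    - [0.008,0,0,0,0,0]
    - [0,0,0,0,0,0]
    - [0,0,0,0,0,0]
    - [0,0,0,0,0,0]
    - [0,0,-0.02,0,0,0]
  hand: 0.46

```text
t: 11.7
ee_pos: [0.4579, -0.2394, 0.0306]
tool_rot: [-180.0, 0.1, -3.6]
wrist_force: [-0.7, 0.1, 0.5]
gripper_width: 0.0418
grip_force: 0.0
```

move_arm:
  plan:
    - [0.05,0,0,0,0,0]
    - [0.1,0,0,0,0,0]
    - [0.13,0,0,0,0,0]
    - [0.13,0,0,0,0,0]
    - [0.13,0,0,0,0,0]
    - [0.1,0,0,0,0,0]
    - [0.045,0,0.01,0,0,0]
    - [0,0,0,0,0,0]

```text
t: 12.37
ee_pos: [0.5972, -0.2484, 0.0288]
tool_rot: [180.0, -0.1, -3.6]
wrist_force: [-0.3, -0.0, -0.2]
gripper_width: 0.0421
grip_force: 0.0
```

move_arm:
  plan:
    - [0,0,0,0,0,0]
    - [0,0,0,0,0,0]
    - [0,0,0,0,0,0]
    - [0,0,0,0,0,0]
  hand: 0.15

```text
t: 12.7
ee_pos: [0.5945, -0.2485, 0.0292]
tool_rot: [-180.0, 0.0, -3.7]
wrist_force: [0.0, -0.4, -0.3]
gripper_width: 0.0231
grip_force: 30.0
```

move_arm:
  plan:
    - [0,0,-0.01,0,0,0]
    - [-0.05,0,0,0,0,0]
    - [-0.09,0,0,0,0,0]
    - [-0.09,0,0,0,0,0]
    - [-0.09,0,0,0,0,0]
    - [-0.09,0,0,0,0,0]
    - [-0.09,0,0,0,0,0]
    - [-0.04,0,0.0,0,0,0]
    - [0,0,0.01,0,0,0]
    - [0,0,0,0,0,0]

```text
t: 13.53
ee_pos: [0.488, -0.2419, 0.0292]
tool_rot: [180.0, -0.0, -3.7]
wrist_force: [0.8, -0.4, -0.1]
gripper_width: 0.0227
grip_force: 30.0
```

move_arm:
  plan:
    - [-0.008,0,0,0,0,0]
    - [0,0,0,0,0,0]
    - [0,0,0,0,0,0]

```text
t: 13.78
ee_pos: [0.4866, -0.2415, 0.0291]
tool_rot: [180.0, -0.0, -3.6]
wrist_force: [-0.2, 0.5, -0.2]
gripper_width: 0.0232
grip_force: 30.0
```

move_arm:
  plan:
    - [-0.006,0,0,0,0,0]
    - [0,0,0,0,0,0]
    - [0,0,0,0,0,0]

```text
t: 14.03
ee_pos: [0.4848, -0.2413, 0.0291]
tool_rot: [180.0, 0.0, -3.6]
wrist_force: [0.1, -0.3, 0.1]
gripper_width: 0.023
grip_force: 30.0
```

move_arm:
  plan:
    - [-0.006,0,0,0,0,0]
    - [0,0,0,0,0,0]
    - [0,0,0,0,0,0]

```text
t: 14.28
ee_pos: [0.4834, -0.2413, 0.0291]
tool_rot: [-180.0, 0.0, -3.6]
wrist_force: [-0.4, 0.8, 0.3]
gripper_width: 0.0229
grip_force: 30.0
```

move_arm:
  plan:
    - [-0.006,0,0,0,0,0]
    - [0,0,0,0,0,0]
    - [0,0,0,0,0,0]

```text
t: 14.53
ee_pos: [0.4823, -0.2412, 0.0292]
tool_rot: [180.0, -0.0, -3.6]
wrist_force: [0.5, 0.9, -0.8]
gripper_width: 0.023
grip_force: 30.0
```

move_arm:
  plan:
    - [-0.006,0,0,0,0,0]
    - [0,0,0,0,0,0]
    - [0,0,0,0,0,0]

```text
t: 14.78
ee_pos: [0.4818, -0.2415, 0.0294]
tool_rot: [180.0, -0.1, -3.6]
wrist_force: [5.0, -0.7, 1.8]
gripper_width: 0.0229
grip_force: 30.0
```

move_arm:
  plan:
    - [0.004,0,0,0,0,0]
    - [0,0,0,0,0,0]
    - [0,0,0,0,0,0]
    - [0,0,0,0,0,0]
    - [0,0,-0.1,0,0,0]
    - [0,0,-0.15,0,0,0]
    - [0,0,-0.17,0,0,0]
    - [0,0,-0.17,0,0,0]
    - [0,0,-0.17,0,0,0]
    - [0,0,-0.17,0,0,0]
  hand: 0.46

```text
t: 15.62
ee_pos: [0.4813, -0.2408, 0.2167]
tool_rot: [-180.0, 0.0, -3.6]
wrist_force: [1.1, -0.5, -0.1]
gripper_width: 0.0416
grip_force: 0.0
```

move_arm:
  plan:
    - [-0.07,0.165,0,0,0,0]
    - [-0.07,0.165,0,0,0,0]
    - [-0.07,0.165,0,0,0,0]
    - [-0.07,0.165,0,0,0,0]
    - [-0.07,0.165,0,0,0,0]
    - [-0.07,0.165,0,0,0,0]
    - [-0.07,0.165,0,0,0,0]
    - [-0.07,0.165,0,0,0,0]
    - [0,0,0,0,0,0]

```text
t: 16.37
ee_pos: [0.3503, -0.5025, 0.2147]
tool_rot: [179.9, 0.0, -3.9]
wrist_force: [-1.2, 0.5, 0.0]
gripper_width: 0.0416
grip_force: 0.0
```

Run:
```python
from h import *
t,d,c=grab('top');np.savez('top2.npz',p=t,d=d)
s,d,c=grab('side');np.savez('side2.npz',p=s,d=d)
a=cv2.resize(t[130:270,230:420],None,fx=4.2,fy=4.2,interpolation=cv2.INTER_CUBIC)
save('top2c.png',a)
```

View pics/top2c.png

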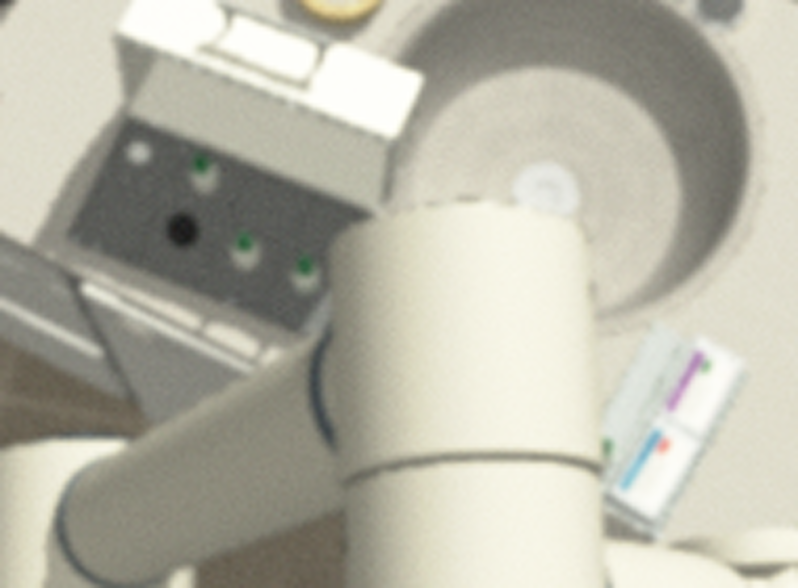

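The top view confirms one hinge-row bottle (203,170), one hinge-row prism (138,152), the loupe in the near row (183,230) and two bottles that belong in the near row. Now I'll triangulate them.

Run:
```python
from h import *
ct,cs=imaging.calibration('top'),imaging.calibration('side')
ft,fs=np.load('top2.npz'),np.load('side2.npz');P=cloud(ct,ft['d']);Q=cloud(cs,fs['d'])
reg=lambda P:(P[...,0]>.4)&(P[...,0]<.62)&(P[...,1]>.03)&(P[...,1]<.34)
bt=[b for b,_ in blobs(green(ft['p'])&reg(P))];bs=[b for b,_ in blobs(green(fs['p'])&reg(Q))]
for a in bt:
  for b in bs:
    p,e=tri(ray(ct,[a]),ray(cs,[b]))
    if e<.008:print('cap',a.round(1),b.round(1),p.round(4),round(e,4))
for n,f,c,X in(('t',ft,ct,P),('s',fs,cs,Q)):
    m=(f['p'].max(2)<45)&reg(X); print(n,[(b.round(1),k,plane(c,[b],.02).round(4)) for b,k in blobs(m,12)])
Y=(Q[...,0]<.75)&(Q[...,1]<-.15)
print([(b.round(1),k,plane(cs,[b],.058).round(4)) for b,k in blobs(green(fs['p'])&Y)])
m=(abs(P[...,1]+.02)<.12)&(abs(P[...,0]-.5)<.09)
go(.4,.0,.25,[180,0,4.5])
```

```text
cap [277.4 168.8] [313.  220.8] [0.5352 0.2004 0.148 ] 0.0042
cap [277.4 168.8] [308.5 250.5] [0.5578 0.2246 0.06  ] 0.0029
cap [287.7 187.1] [319.4 231.8] [0.507  0.1495 0.0622] 0.0032
cap [302.3 192.9] [313.  220.8] [0.5134 0.0866 0.0585] 0.0031
t [(array([273. , 184.5]), np.int32(26), array([[0.5019, 0.2174, 0.02  ]]))]
s []
[(array([300.5, 166.7]), np.int32(30), array([[ 0.4855, -0.2437,  0.058 ]])), (array([307.4, 166.4]), np.int32(29), array([[ 0.4601, -0.2401,  0.058 ]])), (array([265.2, 173.2]), np.int32(5), array([[ 0.6209, -0.2278,  0.058 ]]))]
turn rows 2 [-0.0001, 0.0001, -0.023]
shift rows 15 [0.0289, -0.1643, -0.0118] total [0.4331, -2.4645, -0.177]
```

move_arm:
  plan:
    - [0,0,0,0,0,-0.023]
    - [0,0,0,0,0,-0.023]
    - [0.06,-0.161,0,0,0,0]
    - [0.06,-0.161,0,0,0,0]
    - [0.06,-0.161,0,0,0,0]
    - [0.06,-0.161,0,0,0,0]
    - [0.06,-0.161,0,0,0,0]
    - [0.06,-0.161,0,0,0,0]
    - [0.06,-0.161,0,0,0,0]
    - [0.06,-0.161,0,0,0,0]

```text
t: 17.3
ee_pos: [0.4281, -0.2301, 0.2151]
tool_rot: [-180.0, 0.0, 4.7]
wrist_force: [0.7, -0.3, -0.6]
gripper_width: 0.042
grip_force: 0.0
```

move_arm:
  plan:
    - [0.06,-0.161,0,0,0,0]
    - [0.06,-0.161,0,0,0,0]
    - [0.06,-0.161,0,0,0,0]
    - [0.06,-0.161,0,0,0,0]
    - [0.06,-0.161,0,0,0,0]
    - [0.06,-0.161,0,0,0,0]
    - [0.06,-0.161,0,0,0,0]

```text
t: 17.88
ee_pos: [0.493, 0.0013, 0.2152]
tool_rot: [-180.0, 0.0, 4.7]
wrist_force: [1.2, -0.9, 0.9]
gripper_width: 0.0417
grip_force: 0.0
```

move_arm:
  plan:
    - [0.06,-0.161,0,0,0,0]
    - [0.06,-0.161,0,0,0,0]
    - [0.06,-0.161,0,0,0,0]
    - [0.06,-0.161,0,0,0,0]
    - [0.06,-0.161,0,0,0,0]
    - [0.06,-0.161,0,0,0,0]
    - [0.06,-0.161,0,0,0,0]
    - [0,0,0,0,0,0]
    - [0,0,0,0,0,0]

```text
t: 18.63
ee_pos: [0.5581, 0.2322, 0.2147]
tool_rot: [180.0, 0.1, 4.8]
wrist_force: [0.2, 0.2, -0.5]
gripper_width: 0.0419
grip_force: 0.0
```

Run:
```python
from h import *
go(.5573,.2246,.033,[180,0,4.5])
```

```text
turn rows 1 [0.0, 0.0003, 0.0019]
shift rows 6 [-0.0011, 0.0063, 0.1514] total [-0.0069, 0.0378, 0.9084]
```

move_arm:
  plan:
    - [-0.02,0.038,0,0,0,0.002]
    - [0,0,0.17,0,0,0]
    - [0,0,0.17,0,0,0]
    - [0,0,0.17,0,0,0]
    - [0,0,0.15,0,0,0]
    - [0,0,0.13,0,0,0]
    - [0,0,0.12,0,0,0]
    - [0,0,0,0,0,0]
    - [0,0,0,0,0,0]

```text
t: 19.38
ee_pos: [0.5547, 0.2207, 0.033]
tool_rot: [180.0, 0.1, 4.2]
wrist_force: [0.8, 0.1, 0.9]
gripper_width: 0.0421
grip_force: 0.0
```

move_arm:
  plan:
    - [0,0,0,0,0,0]
    - [0,0,0,0,0,0]
    - [0,0,0,0,0,0]
    - [0,0,0,0,0,0]
    - [0,0,0,0,0,0]
  hand: 0.15

```text
t: 19.8
ee_pos: [0.5567, 0.2222, 0.0344]
tool_rot: [-180.0, -0.1, 4.3]
wrist_force: [0.0, 0.3, 8.1]
gripper_width: 0.0229
grip_force: 30.0
```

move_arm:
  plan:
    - [0,0,-0.05,0,0,0]
    - [0,0,-0.1,0,0,0]
    - [0,0,-0.15,0,0,0]
    - [0,0,-0.17,0,0,0]
    - [0,0,-0.17,0,0,0]
    - [0,0,-0.17,0,0,0]
    - [0,0,-0.1,0,0,0]
    - [0,0,0,0,0,0]

```text
t: 20.47
ee_pos: [0.5578, 0.2226, 0.2209]
tool_rot: [-179.9, -0.4, 4.3]
wrist_force: [0.6, -0.5, 0.7]
gripper_width: 0.0229
grip_force: 29.9
```

Run:
```python
from h import *
s=get_state();print(s['ee_pos'],s['gripper_width'],s['grip_force'])
ct,cs=imaging.calibration('top'),imaging.calibration('side')
t,d,_=grab('side');Q=cloud(cs,d)
print([(b.round(1),k,Q[int(b[1]),int(b[0])].round(3)) for b,k in blobs(green(t)&(Q[...,0]<.75)&(Q[...,0]>.4))])
go(.512,-.241,s['ee_pos'][2],[180,0,-3.7])
```

```text
[0.5577612  0.22263974 0.22087011] 0.022902772849098835 29.90371994994348
[(array([265.2, 173.2]), np.int32(5), array([ 0.614, -0.297,  0.015])), (array([312.8, 220.3]), np.int32(35), array([0.516, 0.092, 0.066])), (array([319.4, 231.7]), np.int32(43), array([0.507, 0.152, 0.067])), (array([319.5, 241. ]), np.int32(10), array([0.51 , 0.165, 0.038]))]
turn rows 2 [-0.0002, -0.0008, 0.0222]
shift rows 14 [-0.0053, 0.1662, -0.0009] total [-0.0744, 2.3265, -0.0128]
```

move_arm:
  plan:
    - [0,0,0,0,0,0.0222]
    - [0,0,0,0,0,0.0222]
    - [-0.0034,0.167,0,0,0,0]
    - [-0.0034,0.167,0,0,0,0]
    - [-0.0034,0.167,0,0,0,0]
    - [-0.0034,0.167,0,0,0,0]
    - [-0.0034,0.167,0,0,0,0]
    - [-0.0034,0.167,0,0,0,0]
    - [-0.0034,0.167,0,0,0,0]

```text
t: 21.27
ee_pos: [0.5348, -0.0124, 0.2145]
tool_rot: [-180.0, 0.1, -3.7]
wrist_force: [0.8, -0.9, 0.6]
gripper_width: 0.0231
grip_force: 29.9
```

move_arm:
  plan:
    - [-0.0034,0.167,0,0,0,0]
    - [-0.0034,0.167,0,0,0,0]
    - [-0.0034,0.167,0,0,0,0]
    - [-0.0034,0.167,0,0,0,0]
    - [-0.0034,0.167,0,0,0,0]
    - [-0.0034,0.167,0,0,0,0]
    - [-0.0034,0.167,0,0,0,0]
    - [0,0,0,0,0,0]
    - [0,0,0,0,0,0]
    - [0,0,0,0,0,0]

```text
t: 22.1
ee_pos: [0.5155, -0.2435, 0.2144]
tool_rot: [-179.9, 0.1, -3.7]
wrist_force: [-0.6, 0.4, 0.4]
gripper_width: 0.0233
grip_force: 29.9
```

Run:
```python
from h import *
go(.518,-.2436,.033,[180,0,-3.7])
```

```text
turn rows 1 [-0.0003, 0.0004, -0.0003]
shift rows 6 [0.0021, -0.0001, 0.1512] total [0.0127, -0.0005, 0.9072]
```

Next: lower into the lane behind the others and nudge the bottle forward until it touches.

move_arm:
  plan:
    - [0.013,0,0.1,0,0,0]
    - [0,0,0.17,0,0,0]
    - [0,0,0.17,0,0,0]
    - [0,0,0.17,0,0,0]
    - [0,0,0.14,0,0,0]
    - [0,0,0.1,0,0,0]
    - [0,0,0.05,0,0,0]
    - [0,0,0.007,0,0,0]
    - [0,0,0,0,0,0]
    - [0,0,0,0,0,0]

```text
t: 22.93
ee_pos: [0.5187, -0.2433, 0.0337]
tool_rot: [-180.0, 0.0, -3.6]
wrist_force: [0.3, -1.2, -0.5]
gripper_width: 0.023
grip_force: 29.8
```

move_arm:
  plan:
    - [0,0,0.008,0,0,0]
    - [0,0,0,0,0,0]
    - [0,0,0,0,0,0]

```text
t: 23.18
ee_pos: [0.5188, -0.2439, 0.0324]
tool_rot: [-180.0, -0.0, -3.7]
wrist_force: [-0.1, 0.1, -0.2]
gripper_width: 0.023
grip_force: 29.8
```

move_arm:
  plan:
    - [-0.03,0,0.005,0,0,0]
    - [0,0,0.004,0,0,0]
    - [0,0,0,0,0,0]
    - [0,0,0,0,0,0]

```text
t: 23.52
ee_pos: [0.5125, -0.2437, 0.0304]
tool_rot: [-180.0, 0.0, -3.7]
wrist_force: [-0.9, 1.2, 1.9]
gripper_width: 0.0234
grip_force: 29.9
```

move_arm:
  plan:
    - [-0.008,0,0,0,0,0]
    - [0,0,0,0,0,0]
    - [0,0,0,0,0,0]

```text
t: 23.77
ee_pos: [0.5112, -0.2437, 0.0304]
tool_rot: [180.0, -0.0, -3.7]
wrist_force: [1.2, 1.8, 3.3]
gripper_width: 0.0228
grip_force: 30.0
```

move_arm:
  plan:
    - [-0.006,0,0,0,0,0]
    - [0,0,0,0,0,0]
    - [0,0,0,0,0,0]

```text
t: 24.02
ee_pos: [0.5101, -0.2438, 0.0304]
tool_rot: [180.0, -0.0, -3.7]
wrist_force: [1.8, 1.4, 4.4]
gripper_width: 0.023
grip_force: 30.0
```

move_arm:
  plan:
    - [-0.006,0,0,0,0,0]
    - [0,0,0,0,0,0]
    - [0,0,0,0,0,0]

```text
t: 24.27
ee_pos: [0.5088, -0.2437, 0.0304]
tool_rot: [180.0, -0.0, -3.7]
wrist_force: [2.3, 0.1, 4.6]
gripper_width: 0.0229
grip_force: 29.9
```

move_arm:
  plan:
    - [-0.006,0,0,0,0,0]
    - [0,0,0,0,0,0]
    - [0,0,0,0,0,0]

```text
t: 24.52
ee_pos: [0.5076, -0.2436, 0.0304]
tool_rot: [180.0, -0.0, -3.7]
wrist_force: [2.7, -0.2, 5.3]
gripper_width: 0.0231
grip_force: 29.9
```

move_arm:
  plan:
    - [-0.006,0,0,0,0,0]
    - [0,0,0,0,0,0]
    - [0,0,0,0,0,0]

```text
t: 24.77
ee_pos: [0.5069, -0.2437, 0.0305]
tool_rot: [180.0, -0.1, -3.7]
wrist_force: [6.7, 0.3, 2.6]
gripper_width: 0.0232
grip_force: 30.0
```

move_arm:
  plan:
    - [-0.006,0,0,0,0,0]
    - [0,0,0,0,0,0]
    - [0,0,0,0,0,0]

```text
t: 25.02
ee_pos: [0.5066, -0.2439, 0.0307]
tool_rot: [179.9, -0.2, -3.7]
wrist_force: [9.7, -0.4, 2.7]
gripper_width: 0.0233
grip_force: 30.0
```

move_arm:
  plan:
    - [0.006,0,0,0,0,0]
    - [0,0,0,0,0,0]
    - [0,0,0,0,0,0]
    - [0,0,0,0,0,0]
    - [0,0,-0.1,0,0,0]
    - [0,0,-0.15,0,0,0]
    - [0,0,-0.17,0,0,0]
    - [0,0,-0.17,0,0,0]
    - [0,0,-0.17,0,0,0]
    - [0,0,-0.17,0,0,0]
  hand: 0.46

```text
t: 25.85
ee_pos: [0.5055, -0.243, 0.2178]
tool_rot: [-180.0, 0.1, -3.7]
wrist_force: [0.6, -0.5, -0.2]
gripper_width: 0.042
grip_force: 0.0
```

move_arm:
  plan:
    - [0,0,0,0,0,-0.0364]
    - [0,0,0,0,0,-0.0364]
    - [0,0,0,0,0,-0.0364]
    - [0,0,0,0,0,-0.0364]
    - [0,0,0,0,0,-0.0364]
    - [0,0,0,0,0,-0.0364]
    - [0,0,0,0,0,-0.0364]
    - [0,0,0,0,0,-0.0364]
  hand: 0.6

```text
t: 26.52
ee_pos: [0.5057, -0.2432, 0.216]
tool_rot: [-179.9, 0.0, 49.0]
wrist_force: [0.3, -0.4, 0.1]
gripper_width: 0.055
grip_force: 0.0
```

move_arm:
  plan:
    - [0,0,0,0,0,-0.0364]
    - [0,0,0,0,0,-0.0364]
    - [0,0,0,0,0,-0.0364]
    - [0,0,0,0,0,-0.0364]
    - [0,0,0,0,0,-0.0364]
    - [0,0,0,0,0,-0.0364]
    - [0,0,0,0,0,-0.0364]

```text
t: 27.1
ee_pos: [0.5058, -0.2432, 0.216]
tool_rot: [-179.9, -0.0, 94.9]
wrist_force: [-0.6, 0.8, -0.4]
gripper_width: 0.0552
grip_force: 0.0
```

move_arm:
  plan:
    - [0.164,0.011,0,0,0,0]
    - [0.164,0.011,0,0,0,0]
    - [0.164,0.011,0,0,0,0]
    - [0.164,0.011,0,0,0,0]
    - [0.164,0.011,0,0,0,0]
    - [0.164,0.011,0,0,0,0]
    - [0.164,0.011,0,0,0,0]
    - [0.164,0.011,0,0,0,0]
    - [0,0,0,0,0,0]

```text
t: 27.85
ee_pos: [0.5018, 0.0241, 0.2161]
tool_rot: [-179.9, -0.1, 94.7]
wrist_force: [0.4, 0.4, -0.6]
gripper_width: 0.0547
grip_force: 0.0
```

Run:
```python
from h import *
ct,cs=imaging.calibration('top'),imaging.calibration('side')
t,d,_=grab('side');Q=cloud(cs,d);np.savez('side3.npz',p=t,d=d)
print([(b.round(1),k,plane(cs,[b],.058).round(4)) for b,k in blobs(green(t)&(Q[...,1]<-.15)&(Q[...,0]<.75))])
m=(Q[...,0]>.47)&(Q[...,0]<.54)&(Q[...,1]>.18)&(Q[...,1]<.26)&(Q[...,2]>.021)&(Q[...,2]<.04)
W=Q[m]; print(len(W),W.mean(0),W.min(0),W.max(0))
m2=(Q[...,0]>.47)&(Q[...,0]<.54)&(Q[...,1]>.18)&(Q[...,1]<.26)&(t.max(2)<60); print([(b,k,plane(cs,[b],.022)) for b,k in blobs(m2,8)])
b=cv2.resize(t[140:300,200:400],None,fx=3.7,fy=3.7,interpolation=cv2.INTER_CUBIC); save('side3c.png',b)
go(.502,.2165,.0175,[180,0,94.5])
```

```text
[(array([307.4, 166.3]), np.int32(29), array([[ 0.4598, -0.2405,  0.058 ]])), (array([294.4, 167.7]), np.int32(27), array([[ 0.509, -0.242,  0.058]])), (array([300.1, 169.2]), np.int32(13), array([[ 0.4907, -0.2266,  0.058 ]])), (array([265.2, 173.3]), np.int32(6), array([[ 0.6211, -0.2269,  0.058 ]]))]
69 [0.50057423 0.22386083 0.0274105 ] [0.48521194 0.2052742  0.02152847] [0.51471038 0.23803127 0.03288548]
[(array([326.05263158, 257.01052632]), np.int32(95), array([[0.50207017, 0.22364163, 0.022     ]]))]
turn rows 1 [-0.0003, -0.0001, 0.0015]
shift rows 9 [0.1077, 0.0084, 0.1103] total [0.9697, 0.0756, 0.993]
```

View pics/side3c.png

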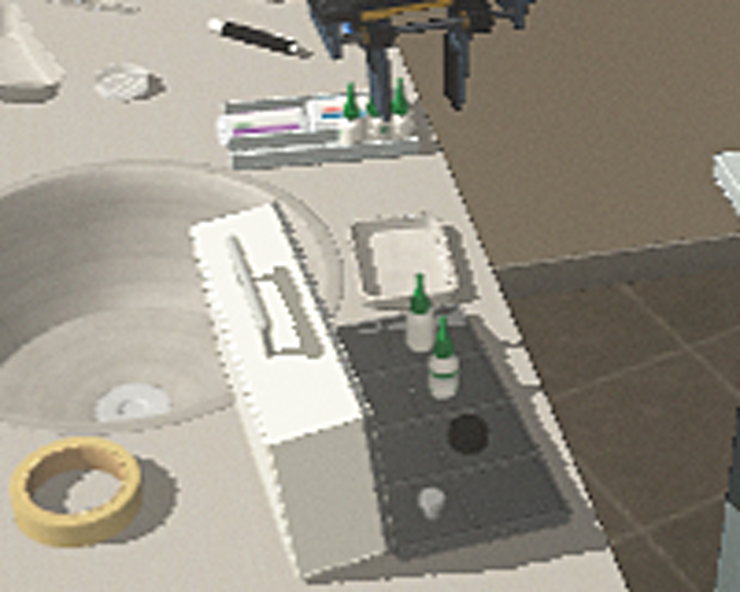

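The side view shows three bottles upright in the lane's front, both near-row bottles still standing, and the loupe at crop (468,433). Next is the loupe.

move_arm:
  plan:
    - [0.163,0.0135,0,0,0,0]
    - [0.163,0.0135,0,0,0,0]
    - [0.163,0.0135,0,0,0,0]
    - [0.163,0.0135,0,0,0,0]
    - [0.163,0.0135,0,0,0,0]
    - [0.163,0.0135,0,0,0,0]
    - [0,0,0.1,0,0,0]
    - [0,0,0.1,0,0,0]
    - [0,0,0.1,0,0,0]
    - [0,0,0,0,0,0]

```text
t: 28.73
ee_pos: [0.5016, 0.2145, 0.153]
tool_rot: [-179.7, 0.1, 94.5]
wrist_force: [-1.0, -0.4, -0.5]
gripper_width: 0.0545
grip_force: 0.0
```

Run:
```python
from h import *
go(.502,.220,.0175,[180,0,94.5])
```

```text
turn rows 1 [-0.0018, 0.0005, 0.0003]
shift rows 4 [0.0068, 0.001, 0.1694] total [0.0272, 0.0039, 0.6775]
```

move_arm:
  plan:
    - [0.027,0.003,0.1,0,0,0]
    - [0,0,0.15,0,0,0]
    - [0,0,0.15,0,0,0]
    - [0,0,0.12,0,0,0]
    - [0,0,0.1,0,0,0]
    - [0,0,0.055,0,0,0]
    - [0,0,0,0,0,0]
    - [0,0,0,0,0,0]

```text
t: 29.4
ee_pos: [0.5041, 0.221, 0.0219]
tool_rot: [-180.0, 0.0, 94.5]
wrist_force: [-0.9, -0.1, 0.3]
gripper_width: 0.055
grip_force: 0.0
```

move_arm:
  plan:
    - [0,0,0,0,0,0]
    - [0,0,0,0,0,0]
    - [0,0,0,0,0,0]
    - [0,0,0,0,0,0]
    - [0,0,0,0,0,0]
  hand: 0.2

```text
t: 29.82
ee_pos: [0.5041, 0.2214, 0.0221]
tool_rot: [179.9, -0.0, 94.6]
wrist_force: [-1.2, 0.4, 9.0]
gripper_width: 0.0306
grip_force: 30.0
```

move_arm:
  plan:
    - [0,0,-0.03,0,0,0]
    - [0,0,-0.07,0,0,0]
    - [0,0,-0.1,0,0,0]
    - [0,0,-0.15,0,0,0]
    - [0,0,-0.15,0,0,0]
    - [0,0,-0.15,0,0,0]
    - [0,0,-0.05,0,0,0]
    - [0,0,0,0,0,0]

```text
t: 30.48
ee_pos: [0.5051, 0.2218, 0.1644]
tool_rot: [179.7, -0.1, 94.6]
wrist_force: [0.7, -0.3, -0.4]
gripper_width: 0.0304
grip_force: 30.0
```

Run:
```python
from h import *
ct,cs=imaging.calibration('top'),imaging.calibration('side')
for n,c in(('side',cs),('top',ct)):
    t,d,_=grab(n);Q=cloud(c,d);np.savez(n+'4.npz',p=t,d=d)
    m=(abs(Q[...,0]-.49)<.1)&(abs(Q[...,1]+.02)<.1)&(Q[...,2]>.009)&(Q[...,2]<.024)
    W=Q[m]; print(n,len(W),cv2.minAreaRect(W[:,:2].astype(np.float32)))
t=np.load('side4.npz')['p']; save('side4c.png',cv2.resize(t[140:300,200:400],None,fx=3.7,fy=3.7,interpolation=cv2.INTER_CUBIC))
print(get_state()['gripper_width'])
```

```text
side 168 ((0.5208497643470764, -0.011101610958576202), (0.1151837408542633, 0.18096047639846802), 0.039951473474502563)
top 255 ((0.5115933418273926, -0.015255846083164215), (0.19498151540756226, 0.1518518179655075), 85.40924835205078)
0.030775642843432906
```

View pics/side4c.png

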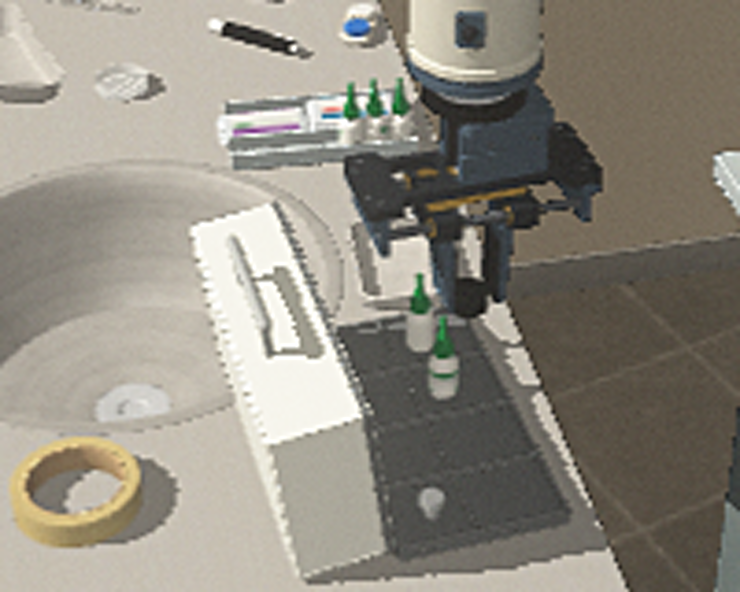

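The loupe is gripped and clear of the case, and all the bottles stand. The tray's centre is at about (411,260) in the side crop.

Run:
```python
from h import *
ct,cs=imaging.calibration('top'),imaging.calibration('side')
f=lambda l:[(200+u/3.7,140+v/3.7) for u,v in l]; g=lambda l:[(230+u/3.6,150+v/3.6) for u,v in l]
a=plane(cs,f([(352,222),(457,215),(472,300),(365,305)]),.016);print('side rim',a.round(3).tolist(),a.mean(0))
a=plane(cs,f([(370,235),(445,228),(457,292),(380,296)]),.004);print('side floor',a.round(3).tolist(),a.mean(0))
a=plane(ct,g([(332,172),(413,218),(375,294),(289,243)]),.016);print('top0 rim',a.round(3).tolist(),a.mean(0))
a=plane(ct,g([(332,184),(412,232),(370,285),(295,232)]),.004);print('top0 floor',a.round(3).tolist(),a.mean(0))
d=np.abs(np.load('side3.npz')['p'].astype(int)-np.load('side0.npz')['p'])[195:225,292:325].mean();print('tray change',d)
```

```text
side rim [[0.536, -0.096, 0.016], [0.435, -0.085, 0.016], [0.453, 0.047, 0.016], [0.548, 0.033, 0.016]] [ 0.49305696 -0.02540521  0.016     ]
side floor [[0.52, -0.088, 0.004], [0.447, -0.083, 0.004], [0.46, 0.017, 0.004], [0.53, 0.008, 0.004]] [ 0.48916181 -0.03644251  0.004     ]
top0 rim [[0.546, 0.011, 0.016], [0.539, -0.094, 0.016], [0.441, -0.096, 0.016], [0.449, 0.016, 0.016]] [ 0.49380502 -0.04063232  0.016     ]
top0 floor [[0.536, 0.006, 0.004], [0.527, -0.1, 0.004], [0.451, -0.085, 0.004], [0.466, 0.018, 0.004]] [ 0.49507358 -0.0403159   0.004     ]
tray change 42.70740740740741
```

move_arm:
  plan:
    - [-0.16,-0.021,0,0,0,0]
    - [-0.16,-0.021,0,0,0,0]
    - [-0.16,-0.021,0,0,0,0]
    - [-0.16,-0.021,0,0,0,0]
    - [-0.16,-0.021,0,0,0,0]
    - [-0.16,-0.021,0,0,0,0]
    - [-0.16,-0.021,0,0,0,0]
    - [-0.16,-0.021,0,0,0,0]
    - [0,0,0,0,0,0]
    - [0,0,0,0,0,0]

```text
t: 31.42
ee_pos: [0.4897, -0.0378, 0.1601]
tool_rot: [-179.9, -0.0, 94.4]
wrist_force: [-0.2, 0.5, 0.1]
gripper_width: 0.0305
grip_force: 30.0
```

Run:
```python
from h import *
t,d,_=grab('side'); save('side5c.png',cv2.resize(t[140:300,200:400],None,fx=3.7,fy=3.7,interpolation=cv2.INTER_CUBIC))
go(.492,-.037,.019,[180,0,94.5])
```

```text
turn rows 1 [-0.0007, -0.0002, -0.0001]
shift rows 5 [-0.0004, 0.0022, 0.1412] total [-0.0021, 0.0109, 0.706]
```

View pics/side5c.png

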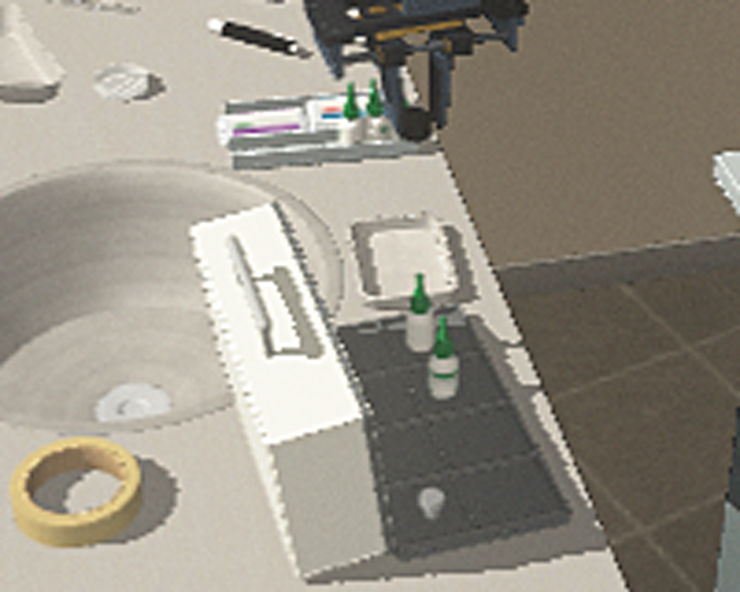

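The tray hasn't moved; its outline still starts at crop (352,222). I'll lower and release.

move_arm:
  plan:
    - [0,0.01,0.1,0,0,0]
    - [0,0,0.15,0,0,0]
    - [0,0,0.15,0,0,0]
    - [0,0,0.15,0,0,0]
    - [0,0,0.1,0,0,0]
    - [0,0,0.045,0,0,0]
    - [0,0,0.01,0,0,0]
    - [0,0,0,0,0,0]
    - [0,0,0,0,0,0]

```text
t: 32.22
ee_pos: [0.4931, -0.0361, 0.0211]
tool_rot: [179.9, 0.0, 94.6]
wrist_force: [-0.1, -0.6, 0.5]
gripper_width: 0.0306
grip_force: 30.0
```

move_arm:
  plan:
    - [0,0,0,0,0,0]
    - [0,0,0,0,0,0]
    - [0,0,0,0,0,0]
    - [0,0,0,0,0,0]
  hand: 0.5

```text
t: 32.55
ee_pos: [0.4929, -0.0365, 0.0208]
tool_rot: [179.9, 0.0, 94.6]
wrist_force: [0.5, 0.3, -0.7]
gripper_width: 0.0454
grip_force: 0.0
```

move_arm:
  plan:
    - [0,0,-0.05,0,0,0]
    - [0,0,-0.1,0,0,0]
    - [0,0,-0.15,0,0,0]
    - [0,0,-0.17,0,0,0]
    - [0,0,-0.17,0,0,0]
    - [0,0,-0.17,0,0,0]
    - [0,0,-0.17,0,0,0]
    - [0,0,-0.17,0,0,0]
    - [0,0,-0.1,0,0,0]
    - [0,0,0,0,0,0]
  hand: 0.37

```text
t: 33.38
ee_pos: [0.4941, -0.0367, 0.2755]
tool_rot: [179.6, 0.1, 94.6]
wrist_force: [0.7, 0.1, 0.6]
gripper_width: 0.034
grip_force: 0.0
```

Run:
```python
from h import *
t,d,_=grab('side'); save('side6c.png',cv2.resize(t[140:300,200:400],None,fx=3.7,fy=3.7,interpolation=cv2.INTER_CUBIC))
go(.6727,.1968,.27,[180,0,94.5])
```

```text
turn rows 1 [0.0014, 0.0004, 0.0004]
shift rows 9 [0.1214, 0.1095, 0.0017] total [1.0929, 0.9858, 0.0155]
```

View pics/side6c.png

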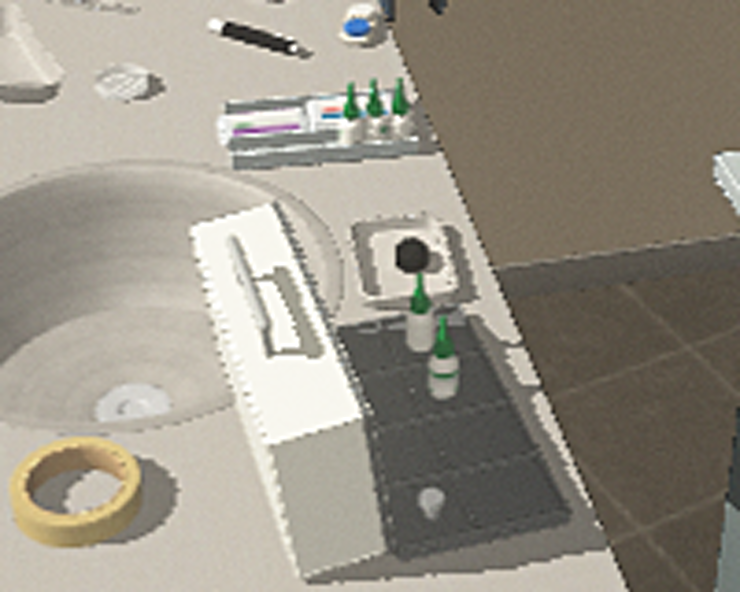

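The loupe sits in the middle of the tray at crop (411,253), and three bottles stand at the front of the lane. I'll shut the cover now.

move_arm:
  plan:
    - [0.1214,0.1095,0,0,0,0]
    - [0.1214,0.1095,0,0,0,0]
    - [0.1214,0.1095,0,0,0,0]
    - [0.1214,0.1095,0,0,0,0]
    - [0.1214,0.1095,0,0,0,0]
    - [0.1214,0.1095,0,0,0,0]
    - [0.1214,0.1095,0,0,0,0]
    - [0.1214,0.1095,0,0,0,0]
    - [0.1214,0.1095,0,0,0,0]
    - [0,0,0,0,0,0]

```text
t: 34.27
ee_pos: [0.6731, 0.2013, 0.2683]
tool_rot: [-179.9, -0.1, 94.7]
wrist_force: [0.4, -0.3, 0.1]
gripper_width: 0.0341
grip_force: 0.0
```

Run:
```python
from h import *
go(.6727,.1968,.169,[180,0,94.5])
```

```text
turn rows 1 [-0.0004, -0.0003, 0.0012]
shift rows 3 [-0.0074, -0.0012, 0.1655] total [-0.0222, -0.0037, 0.4965]
```

move_arm:
  plan:
    - [-0.022,0,0.1,0,0,0]
    - [0,0,0.13,0,0,0]
    - [0,0,0.13,0,0,0]
    - [0,0,0.1,0,0,0]
    - [0,0,0.035,0,0,0]
    - [0,0,0,0,0,0]

```text
t: 34.77
ee_pos: [0.6704, 0.1922, 0.169]
tool_rot: [-179.7, 0.0, 94.6]
wrist_force: [-0.3, -0.2, 0.5]
gripper_width: 0.0338
grip_force: 0.0
```

move_arm:
  plan:
    - [0,0,0,0,0,0]
    - [0,0,0,0,0,0]
    - [0,0,0,0,0,0]
    - [0,0,0,0,0,0]
    - [0,0,0,0,0,0]
  hand: 0

```text
t: 35.18
ee_pos: [0.6727, 0.1928, 0.1726]
tool_rot: [179.9, -0.0, 94.6]
wrist_force: [1.7, -0.2, 6.2]
gripper_width: 0.0102
grip_force: 30.0
```

move_arm:
  plan:
    - [0,-0.054,-0.021,0,0,0]
    - [0,-0.055,-0.018,0,0,0]
    - [0,-0.056,-0.014,0,0,0]
    - [0,-0.057,-0.011,0,0,0]
    - [0,-0.057,-0.007,0,0,0]
    - [0,-0.058,-0.004,0,0,0]
    - [0,-0.058,0,0,0,0]
    - [0,-0.058,0.004,0,0,0]
    - [0,-0.057,0.007,0,0,0]

```text
t: 35.93
ee_pos: [0.5709, 0.1848, 0.1851]
tool_rot: [179.8, -0.0, 94.6]
wrist_force: [4.2, 1.4, -1.3]
gripper_width: 0.0103
grip_force: 30.0
```

move_arm:
  plan:
    - [0,-0.057,0.011,0,0,0]
    - [0,-0.056,0.014,0,0,0]
    - [0,-0.055,0.018,0,0,0]
    - [0,-0.054,0.021,0,0,0]
    - [0,-0.052,0.024,0,0,0]
    - [0,-0.051,0.028,0,0,0]
    - [0,-0.049,0.031,0,0,0]
    - [0,-0.047,0.034,0,0,0]
    - [0,-0.045,0.037,0,0,0]

```text
t: 36.68
ee_pos: [0.4776, 0.1774, 0.141]
tool_rot: [179.9, -0.0, 94.6]
wrist_force: [1.7, 1.4, 0.4]
gripper_width: 0.0102
grip_force: 30.0
```

move_arm:
  plan:
    - [0,-0.042,0.039,0,0,0]
    - [0,-0.04,0.042,0,0,0]
    - [0,-0.037,0.044,0,0,0]
    - [0,-0.034,0.047,0,0,0]
    - [0,-0.031,0.049,0,0,0]
    - [0,-0.028,0.05,0,0,0]
    - [0,-0.025,0.052,0,0,0]
    - [0,-0.022,0.054,0,0,0]

```text
t: 37.35
ee_pos: [0.4248, 0.1731, 0.0651]
tool_rot: [-180.0, -0.0, 94.6]
wrist_force: [-2.9, 1.6, 3.4]
gripper_width: 0.0104
grip_force: 30.0
```

move_arm:
  plan:
    - [0,-0.01,0.03,0,0,0]
    - [0,-0.005,0.015,0,0,0]
    - [0,0,0,0,0,0]
    - [0,0,0,0,0,0]

```text
t: 37.68
ee_pos: [0.4215, 0.1728, 0.0559]
tool_rot: [-179.9, 0.0, 94.6]
wrist_force: [-7.3, 2.0, -1.4]
gripper_width: 0.0104
grip_force: 30.0
```

move_arm:
  plan:
    - [0,-0.006,0.02,0,0,0]
    - [0,0,0,0,0,0]
    - [0,0,0,0,0,0]

```text
t: 37.93
ee_pos: [0.4203, 0.1726, 0.052]
tool_rot: [-179.9, 0.0, 94.6]
wrist_force: [-7.1, 3.3, 1.1]
gripper_width: 0.0102
grip_force: 30.0
```

move_arm:
  plan:
    - [0,-0.003,0.02,0,0,0]
    - [0,0,0,0,0,0]
    - [0,0,0,0,0,0]

```text
t: 38.18
ee_pos: [0.4194, 0.1725, 0.0482]
tool_rot: [-179.8, 0.0, 94.6]
wrist_force: [-8.8, 2.7, 5.1]
gripper_width: 0.0103
grip_force: 30.0
```

move_arm:
  plan:
    - [0,0,0.02,0,0,0]
    - [0,0,0,0,0,0]
    - [0,0,0,0,0,0]

```text
t: 38.43
ee_pos: [0.4194, 0.1724, 0.0447]
tool_rot: [-179.9, 0.0, 94.6]
wrist_force: [-11.7, -0.1, 21.3]
gripper_width: 0.0106
grip_force: 30.0
```

move_arm:
  plan:
    - [0,0,0.015,0,0,0]
    - [0,0,0,0,0,0]
    - [0,0,0,0,0,0]

```text
t: 38.68
ee_pos: [0.4194, 0.1724, 0.0419]
tool_rot: [-179.9, 0.0, 94.6]
wrist_force: [-13.8, -1.5, 27.7]
gripper_width: 0.0103
grip_force: 30.0
```

Run:
```python
from h import *
cs=imaging.calibration('side');t,d,_=grab('side');Q=cloud(cs,d)
o=np.array([.526,.185]);a=np.radians(4.5);D=Q[...,:2]-o;lx=D@[np.cos(a),np.sin(a)];ly=D@[-np.sin(a),np.cos(a)]
m=(abs(lx)<.06)&(abs(ly)<.12)&(Q[...,2]>.06)
print(m.sum(),np.polyfit(lx[m],Q[...,2][m],1))
P0=cloud(cs,np.load('side0.npz')['d']);D=P0[...,:2]-o;lx0=D@[np.cos(a),np.sin(a)];ly0=D@[-np.sin(a),np.cos(a)]
m=(abs(lx0)<.06)&(abs(ly0)<.12)&(P0[...,2]>.06);print(m.sum(),np.polyfit(lx0[m],P0[...,2][m],1))
```

```text
2507 [-1.38823802  0.12706509]
2067 [-0.00126891  0.09487133]
```

move_arm:
  plan:
    - [0,0,-0.01,0,0,0]
    - [0,0,0,0,0,0]
    - [0,0,0,0,0,0]
    - [0,0,0,0,0,0]
    - [0,0,-0.05,0,0,0]
    - [0,0,-0.15,0,0,0]
    - [0,0,-0.17,0,0,0]
    - [0,0,-0.17,0,0,0]
    - [0,0,-0.17,0,0,0]
    - [0,0,-0.17,0,0,0]
  hand: 0.37

```text
t: 39.57
ee_pos: [0.4207, 0.1726, 0.2209]
tool_rot: [180.0, -0.0, 94.6]
wrist_force: [0.2, 0.9, 0.2]
gripper_width: 0.0335
grip_force: 0.0
```

move_arm:
  plan:
    - [0.16,-0.06,0,0,0,0]
    - [0.16,-0.06,0,0,0,0]
    - [0.16,-0.06,0,0,0,0]
    - [0.16,-0.06,0,0,0,0]
    - [0.16,-0.06,0,0,0,0]
    - [0.16,-0.06,0,0,0,0]
    - [0.16,-0.06,0,0,0,0]
    - [0.16,-0.06,0,0,0,0]
    - [0.16,-0.06,0,0,0,0]
    - [0,0,0,0,0,0]

```text
t: 40.4
ee_pos: [0.2883, 0.4557, 0.219]
tool_rot: [180.0, -0.1, 94.7]
wrist_force: [0.7, -1.1, -1.6]
gripper_width: 0.0338
grip_force: 0.0
```

Run:
```python
from h import *
cs=imaging.calibration('side');t,d,_=grab('side')
o=np.array([.526,.185]);a=np.radians(4.5)
for dd in(d,np.load('side0.npz')['d']):
    Q=cloud(cs,dd);D=Q[...,:2]-o;lx=D@[np.cos(a),np.sin(a)];ly=D@[-np.sin(a),np.cos(a)]
    m=(abs(lx)<.06)&(abs(ly)<.12)&(Q[...,2]>.06)&(Q[...,2]<.12);print(m.sum(),np.polyfit(lx[m],Q[...,2][m],1))
save('side7.png',t[100:340,140:440].repeat(2,0).repeat(2,1))
```

```text
2062 [-0.00132431  0.0949234 ]
2067 [-0.00126891  0.09487133]
```

View pics/side7.png

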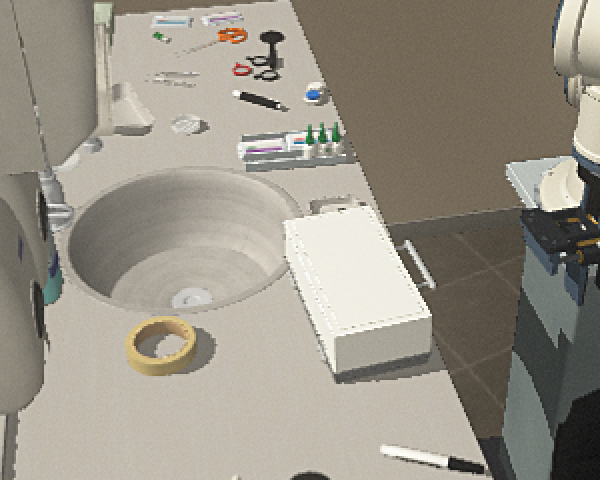

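The cover is level again, matching its starting height, and the three bottles stand in the lane at about (322,135). I'll hand it in.

```bash
python3 -c "
from rig import job
print(job.sign_off())"
```

```text
the job is handed in; nothing more can be done
None
```

The job is handed in: both old bottles are at the front stop in order with the one hinge-row bottle behind them, the loupe (the only stray in the near row) is in the steel tray, the rest of the case was left as packed, and it is shut again; the sign-off returned no verdict.

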